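Vent the vacuum desiccator and crack its stuck lid

ROBOT

A 6-joint arm with a two-finger parallel gripper is mounted at the origin on a cart in front of the work surface, level with it; the furniture and walls round the work are solid. World frame = base frame: x ahead of the robot, y to its left, z up, the work surface at z = 0. Lengths are in m, angles in degrees, forces in N, time in s.
With the tool pointing down it reaches from about 0.425 to 0.925 m from the base axis. Payload 12.5 kg.
Tool frame: the origin (TCP) lies at the very end of the fingers, on their centre line; the grasp point (between the pads) lies 19 mm behind it; z points along the fingers, y is the line along which they close (so a half turn about z gives the same grasp; the last joint's range is limited). The gripper opens to 85 mm and grips with 20 to 120 N. Pads are 22 mm wide; open, the fingers measure 114 mm over their backs; the gripper's body (76 mm by 85 mm) begins 54 mm behind the grasp point. The pads swing forward as they close: fully open they stand 13 mm farther back than shut.
Start: joints at [62.876, 28.126, 89.318, -0, 62.55, -6.05], TCP at [0.225, 0.583, 0.231] pointing down, gripper open.
Joint ranges: [-177.58, 177.58], [-47.91, 125.51], [2.72, 160], [-65.01, 245.01], [3.68, 167.84], [-153.87, 153.87]. Speed limits (degrees/s): [127.2, 127.2, 159.86, 180, 180, 180].

INTERFACE

Orientations are given as [roll, pitch, yaw] about the fixed x, y, z axes, in that order (R = Rz(yaw) Ry(pitch) Rx(roll)).
In Python, from plant import robot gives the robot as it stands.
- The arm moves only by the tool send_path, called after "Call:" as name(argument=value, ...), one argument or row to a line, values as JSON. Schema: {"type":"object","properties":{"motion":{"type":"array","items":{"type":"object","properties":{"dx":{"type":"number"},"dy":{"type":"number"},"dz":{"type":"number"},"rx":{"type":"number"},"ry":{"type":"number"},"rz":{"type":"number"}},"additionalProperties":false},"minItems":1,"maxItems":20},"jaw":{"type":"number"},"squeeze":{"type":"number"},"only":{"type":"string"},"quiet":{"type":"boolean"},"lines":{"type":"string"}},"required":["motion"],"additionalProperties":false}. motion is a list of rows, 1 to 20 of them, each an object with the fields dx, dy, dz (the shift in shares of 80 cm (1.0 is 80 cm)), rx, ry, rz (a rotation vector in shares of 90 degrees (1.0 is 90 degrees)); a field left out counts as zero; each row shifts and turns the commanded pose from where the row before left it, along the tool's axes as they then stand; what a row does not reach is not made up. A row lasts 1/12 s, in which the tool goes at most 0.0417 m and 7.16 degrees, less where a joint would pass 70% of its speed; a pose out of reach is approached as far as the arm can. jaw is the finger opening in m, set as the call begins (left out keeps the last). The fingers move at their own pace and stop on an object; squeeze is the grip in N (left out, the last holds). Time passes only in rows, so rows that do not move let the fingers close. The tool returns the time, the measured TCP pose, the force, the opening and the grip force at its end. only (a regular expression) keeps the lines of the reply that match it, lines (a string "A,B") keeps lines A to B, and quiet returns only ok. Input that does not fit is refused with a message, and nothing moves.
- robot.get_obs(): the state, without advancing time (a new reading comes with each control period).
- robot.read_camera(name): name is "scene" or "top" or "wrist"; returns the picture (400x640x3 uint8, red, green, blue); there is no depth.
- robot.camera_info(name): a dict with "vertical_fov" (degrees; the focal length in pixels is half the picture's height over the tangent of half this angle, whatever the lens; pixels are square), "cx", "cy" (the principal point, pixels), "dist_coeffs" ([k1, k2, p1, p2, k3] as OpenCV has them; the pictures are not rectified), "origin" and "rotation" of the camera in the world. Camera axes: x right, y up, looking along -z (the intrinsics and any distortion apply to the point x, -y, -z); pixel columns grow to the right and rows downward; lengths in m; the calibration is good to about 2 mm. A picture is of the moment at which its call begins: read the wrist's pose just before it. camera_info takes no time and is no camera call; for the wrist camera it gives the pose at the moment of the call.
- robot.sign_off(): hands the job in; it is judged then, once.
The state is a dict: "time_s": time; "joints": joint angles; "dq": joint speeds; "joint_torque": joint torques, N m; "ee_pos": TCP position; "tcp_rot": TCP orientation; "force": force on the tool from outside, world axes, zero at the start; "moment": the same for the moment, N m; "grip_width": finger opening in m; "grasp_force": force on a finger pad.
Only numpy, scipy, OpenCV 4.12 (cv2) and the standard library are available. Lean on these libraries where they do the work, as an engineer would, in place of code of your own. Each camera call takes 0.05 s, during which the arm holds its last target. There are 200 camera calls.

TASK

The seeds in the vacuum desiccator are dry. Let the air in by turning the vent lever a quarter turn, from across the hose spout until it lies fully in line with it; then pull the lid straight up by its knob until the sticky O-ring lets go, and hold it level and centred about 2 cm above its seat, so that the chamber airs while the lid still shields the open dish. Do not take the lid right off, leave the dish inside and the jar and beaker beside it undisturbed, and finish while still holding the lid up: do not put it back or let go.

Things in the scene. Friction and masses are not known exactly. Their poses are not given: they have to be found in the camera images.
- desiccator: round vacuum desiccator, fixed to the table: white plastic bowl 142 mm across its flange, 90 mm high, inner width 120 mm, black O-ring round the flange. Origin on the table under its centre, z up. Its hose branch with the vent stopcock sticks out along its own +y axis: tube 15 mm thick at height 62 mm, valve body 26 mm thick at 130 mm from the centre (44 to 86 mm high), hose spout ending at 170 mm
- seat (a point): centre of the flange's top, on which the lid sits, 90 mm above the table; axes as the desiccator's
- vent_axis (a point): point on the vertical axis of the vent lever, 130 mm along +y from the desiccator's centre, 94 mm above the table, at mid height of the lever; axes as the desiccator's
- spout_end (a point): open end of the hose spout, 170 mm along +y from the desiccator's centre, 62 mm above the table; axes as the desiccator's
- vent (a joint): angle of the black vent lever on its vertical axis: 0 = closed stop, lever pointing along the desiccator's -x, across the spout; grows clockwise seen from above to pi/2 = open stop, lever pointing along the desiccator's +y, over the spout. Friction about 0.06 N m; it stays where it is left. While it is less than about 1.0 rad open, the vacuum holds the lid down and no pull will lift it
- lever_grip (a point): place to take the lever: mid width and mid height, 40 mm from the vent axis, 94 mm above the table; its own -x points outward along the lever. The lever is a bar 10 mm wide and 14 mm high (87 to 101 mm above the table), ending 54 mm from the axis, with a round hub 22 mm wide; free below it down to the table except over the spout (top of the spout 71 mm)
- lid: loose lid of clear to milky plastic, 164 mm across, about 0.28 kg, flat dome, skirt reaching 13 mm below the seat and snapped over the O-ring. Origin on its axis in the plane that rests on the flange, z up. With the vent open it takes a straight pull of about 12 to 20 N over the first 5 mm, then snaps free and only its weight is left; the skirt clears the O-ring 13 mm above the seat
- knob (a point): centre of the lid knob's round grey head, 48 mm above the lid's origin (138 mm above the table when seated); head 34 mm in diameter and 20 mm high (lid z 38 to 58 mm) on a 21 mm neck, smooth plastic that wants a firm grip (30 to 50 N); the dome top below it is 23 mm above the lid's origin
- dish: open petri dish with seeds, 92 mm across, 16 mm high, loose on the white plate inside the desiccator, 38 mm above the table; origin under its centre
- jar: glass seed jar with screw cap, 62 mm wide, 105 mm high, loose on the table within 150 mm of the desiccator's centre (a like jar at the back of the table is not meant); origin under its centre
- beaker: empty glass beaker, 56 mm wide, 70 mm high, loose on the table within 150 mm of the desiccator's centre; origin under its centre

How it is judged (in metres and radians):
On the way, in this order (a step that is already met when the one before it is completed fails the run):
1. the vent lever is turned to its open stop while the lid is still seated (value of joint vent above 1.4 rad and z of lid in the frame of seat below 0.003 m), for 0.2 s.
2. the seal is broken: the lid has come up off the O-ring (z of lid in the frame of seat above 0.01 m), for 0.1 s.
At the end, for the whole second after the job is handed in: the vent is open (over 1.35 rad); the gripper alone holds the lid 13 to 32 mm above its seat, within 12 mm of centred, tilted less than 0.12 rad, at rest and touching nothing of the desiccator; dish within 10 mm, jar and beaker within 20 mm of where they stood (value of joint vent above 1.35 rad and z of lid in the frame of seat between 0.013 and 0.032 m and horizontal distance between lid and seat below 0.012 m and angle between lid's own z axis and vertical below 0.12 rad and contact force between lid and desiccator below 0.3 N and contact force between the fingers and lid above 2 N and linear speed of lid below 0.02 m/s and horizontal distance between dish and seat below 0.016 m and distance of dish from where it was at the start of the episode below 0.01 m and distance of each of jar, beaker from where it was at the start of the episode below 0.02 m); the arm keeps its last pose, push and grip.
It fails at once if the lid is taken right off or flies up: more than 60 mm above its seat (z of lid in the frame of seat above 0.06 m).
It fails at once if the jar is knocked over (angle between jar's own z axis and vertical above 0.5 rad).
It fails at once if the beaker is knocked over (angle between beaker's own z axis and vertical above 0.5 rad).
It also fails if it takes over 48 s, if anything falls off the work surface, if the arm or the gripper's body presses on something with over 40 N, if the wrist force passes 120 N, or if a joint passes its speed limit or range.

## Working session

There is one attempt and no reset: what is moved stays moved. The work goes in short steps, Python scripts to look and compute and a tool call to move; the robot and the scene stay as the last step left them, time stands still between calls to the robot, and variables do not carry over. Pictures are saved under pics/ and viewed, at most 10 in all, crops included, and the job is handed in when it is done.

```bash
mkdir -p pics
```

Run:
```python
from plant import robot
import cv2
for n in("scene","top"):
    im=robot.read_camera(n); cv2.imwrite(f"pics/{n}0.png",im[:,:,::-1]); print(robot.camera_info(n))
o=robot.get_obs();print(o["ee_pos"],o["tcp_rot"],o["time_s"]);print(robot.camera_info("wrist"))
```

```text
{'vertical_fov': 50.10661402799028, 'cx': 323.24877686782895, 'cy': 194.85320463636435, 'dist_coeffs': array([-0.05091166,  0.        ,  0.        ,  0.        ,  0.        ]), 'origin': array([ 0.00743947, -0.2694697 ,  0.68674932]), 'rotation': array([ 49.72560835,  -0.55306666, -52.77809418])}
{'vertical_fov': 55.05105488216165, 'cx': 323.32305639645307, 'cy': 193.42530150066997, 'dist_coeffs': array([-0.0915397,  0.       ,  0.       ,  0.       ,  0.       ]), 'origin': array([0.50099279, 0.15099114, 0.96234386]), 'rotation': array([  4.27029241,   1.14672818, -91.38502286])}
[0.22460231 0.58300771 0.23078905] [-1.79940370e+02 -7.77748255e-03  1.58926669e+02] 0.1
{'vertical_fov': 68.35285254623173, 'cx': 317.295127000757, 'cy': 203.935549959157, 'dist_coeffs': array([-0.0144278,  0.       ,  0.       ,  0.       ,  0.       ]), 'origin': array([0.1505236 , 0.61283684, 0.37310128]), 'rotation': array([-18.33871029,   0.10045691,  68.96574247])}
```

View pics/scene0.png

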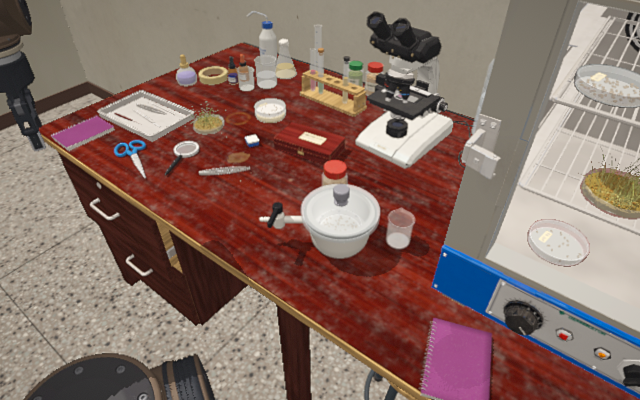

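View pics/top0.png

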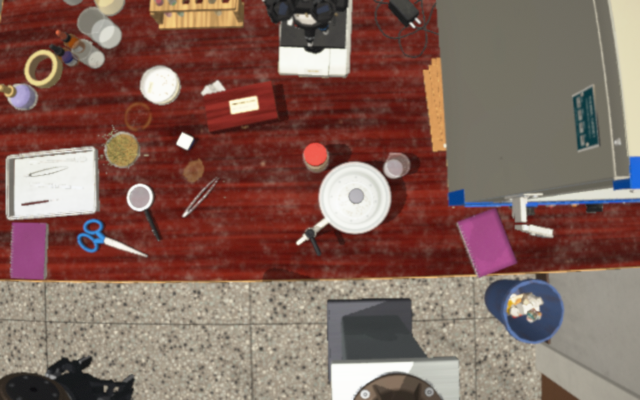

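The desiccator is at about (356,196) in top and (341,215) in scene. The branch points to the lower left in top, with the lever hub near (311,234). The jar is at (316,155) and the beaker at (397,165). I'll enlarge both.

Run:
```python
import cv2,numpy as np
a=cv2.imread("pics/top0.png")[140:260,285:415]; b=cv2.imread("pics/scene0.png")[150:260,255:420]
a=cv2.resize(a,None,fx=3,fy=3,interpolation=cv2.INTER_CUBIC)  #390x360
b=cv2.resize(b,None,fx=2.4,fy=2.4,interpolation=cv2.INTER_CUBIC) 
c=np.zeros((360,390+b.shape[1],3),np.uint8);c[:,:390]=a;c[:b.shape[0],390:]=b
print(c.shape);cv2.imwrite("pics/crop1.png",c)
```

Create h.py:
```python
import numpy as np,cv2
from scipy.spatial.transform import Rotation as R
def ray(ci,px):
    f=200/np.tan(np.radians(ci["vertical_fov"])/2)
    K=np.array([[f,0,ci["cx"]],[0,f,ci["cy"]],[0,0,1]])
    u=cv2.undistortPoints(np.array([[px]],float),K,ci["dist_coeffs"])[0,0]
    d=R.from_euler("xyz",ci["rotation"],degrees=True).apply([u[0],-u[1],-1.])
    return np.array(ci["origin"]),d/np.linalg.norm(d)
def atz(ci,px,z):
    o,d=ray(ci,px); return o+d*(z-o[2])/d[2]
def tri(l):
    A=0;b=0
    for ci,px in l:
        o,d=ray(ci,px);P=np.eye(3)-np.outer(d,d);A=A+P;b=b+P@o
    return np.linalg.solve(A,b)
```

```text
(360, 786, 3)
```

View pics/crop1.png

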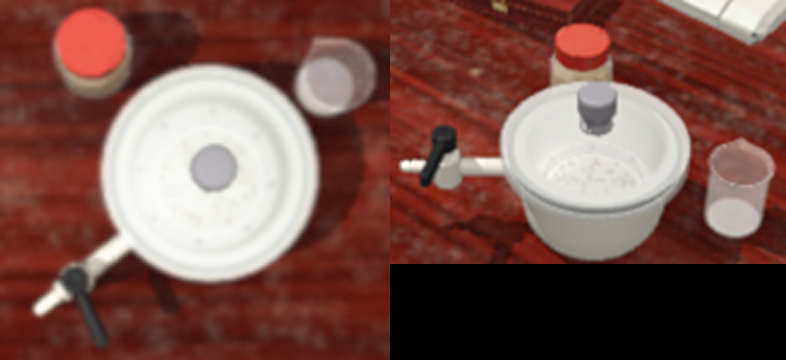

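The crop shows (full-image pixels, top / scene): knob top (356,195.7) / (341.7,187.9), lever hub (310,233) / (278.3,205.4), lever tip (318.3,253.7) / (269.6,225.8), spout end (297.3,243.7) / (260.4,219.2).

Run:
```python
from plant import robot
from h import *
np.set_printoptions(precision=4,suppress=True)
t=robot.camera_info("top");s=robot.camera_info("scene")
for n,a,b,z in[("knobtop",(356,195.7),(341.7,187.9),.148),("hub",(310,233),(278.3,205.4),.101),("tip",(318.3,253.7),(269.6,225.8),.094),("spout",(297.3,243.7),(260.4,219.2),.062),("jarcap",(316,154.3),(335.4,165),.105),("lidrim",(355,197.5),(340,211),.09)]:
    print(n,tri([(t,a),(s,b)]),atz(t,a,z)[:2],atz(s,b,z)[:2])
print("beaker base",atz(t,(285+323/3,140+88/3),.0),"rim",atz(t,(285+340/3,140+72/3),.07))
```

```text
knobtop [0.5561 0.0958 0.1478] [0.5556 0.0965] [0.5565 0.095 ]
hub [0.4782 0.1981 0.1002] [0.4777 0.1986] [0.4779 0.1969]
tip [0.431  0.1807 0.0885] [0.4307 0.1814] [0.4278 0.1756]
spout [0.4532 0.2302 0.0611] [0.4524 0.2311] [0.4532 0.2285]
jarcap [0.654  0.1805 0.1092] [0.6545 0.181 ] [0.6591 0.1835]
lidrim [0.5553 0.0952 0.0866] [0.5554 0.095 ] [0.5519 0.0934]
beaker base [ 0.6298 -0.0081  0.    ] rim [ 0.6327 -0.0104  0.07  ]
```

Units first: shifts go in shares of 80 cm and turns go in shares of 90 degrees. So -0.0246 m is -0.0308, -0.021 m is -0.0263, -7 degrees is -0.0778.

Call:
send_path(
  motion=[
    {"dx": -0.0308,"dy": -0.0263},
    {"dx": -0.0308,"dy": -0.0263},
    {"dx": -0.0308,"dy": -0.0263},
    {"dx": -0.0308,"dy": -0.0263},
    {"dx": -0.0308,"dy": -0.0263},
    {"dx": -0.0308,"dy": -0.0263},
    {"dx": -0.0308,"dy": -0.0263},
    {"dx": -0.0308,"dy": -0.0263},
    {"dx": -0.0308,"dy": -0.0263},
    {"dx": -0.0308,"dy": -0.0263},
    {"dx": -0.0308,"dy": -0.0263},
    {"dx": -0.0308,"dy": -0.0263},
    {"dx": -0.0308,"dy": -0.0263},
    {"dx": -0.0308,"dy": -0.0263},
    {"rz": -0.0778},
    {"rz": -0.0778},
    {"rz": -0.0778},
    {"rz": -0.0778},
    {"rz": -0.0778},
    {"rz": -0.0778},
  ],
  jaw=0.03,
  squeeze=20,
)

```text
time_s: 1.77
ee_pos: [0.4403, 0.1849, 0.2311]
tcp_rot: [180.0, -0.0, -158.7]
force: [0.5, -0.1, 0.9]
grip_width: 0.0299
grasp_force: 0.0
```

Call:
send_path(
  motion=[
    {},
    {},
    {},
    {},
  ],
)

```text
time_s: 2.1
ee_pos: [0.4403, 0.185, 0.2313]
tcp_rot: [180.0, -0.0, -159.2]
force: [-1.3, 0.3, -1.1]
grip_width: 0.03
grasp_force: 0.0
```

Run:
```python
from plant import robot
import cv2,json
ci=robot.camera_info("wrist");im=robot.read_camera("wrist");cv2.imwrite("pics/w1.png",im[:,:,::-1])
json.dump({k:(v.tolist() if hasattr(v,"tolist") else v) for k,v in ci.items()},open("w1.json","w"))
```

```text
(no output)
```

View pics/w1.png

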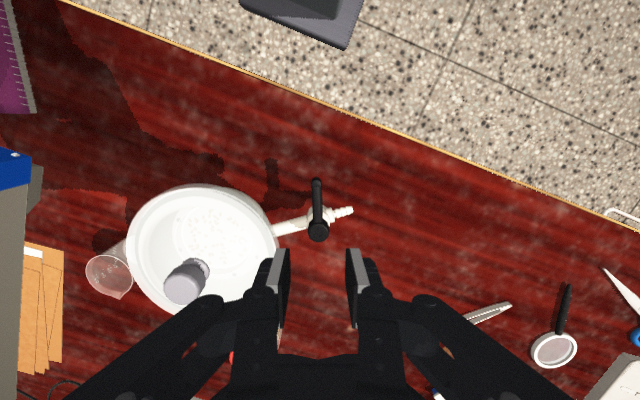

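The wrist picture shows the lever between the finger lines, with the hub top centre at (318,231) and the tip at (316,180). The spout end is at (353,210).

Run:
```python
from h import *
import json
from plant import robot
c=json.load(open("w1.json"));c["dist_coeffs"]=np.array(c["dist_coeffs"]);t=robot.camera_info("top")
for n,p,z,tp in[("hub",(318,231),.101,(310,233)),("tip",(316.3,179),.097,(318.3,253.7)),("spout",(353,210),.062,(297.3,243.7)),("knob",(182,288),.148,(356,195.7))]:
    print(n,atz(c,p,z).round(4),tri([(c,p),(t,tp)]).round(4))
```

```text
hub [0.4769 0.1997 0.101 ] [0.4775 0.1993 0.0999]
tip [0.4284 0.1795 0.097 ] [0.4303 0.1809 0.088 ]
spout [0.4549 0.2334 0.062 ] [0.4526 0.2308 0.0708]
knob [0.553  0.0983 0.148 ] [0.5559 0.0968 0.1443]
```

Scaled: 0.025 m is 0.0313, 0.02 m is 0.025.

Call:
send_path(
  motion=[
    {"dz": 0.025},
    {"dz": 0.0313},
    {"dz": 0.0313},
    {"dz": 0.0313},
    {"dz": 0.025},
    {"dz": 0.0188},
    {"dz": 0.0125},
    {"dz": 0.0088},
    {},
    {},
  ],
)

```text
time_s: 2.98
ee_pos: [0.4405, 0.1851, 0.0844]
tcp_rot: [180.0, -0.0, -159.1]
force: [0.1, -0.4, 0.2]
grip_width: 0.03
grasp_force: 0.0
```

Call:
send_path(
  motion=[
    {},
    {},
    {},
    {},
  ],
  jaw=0.014,
)

```text
time_s: 3.32
ee_pos: [0.4405, 0.1851, 0.0848]
tcp_rot: [-180.0, 0.1, -159.1]
force: [-0.5, 0.5, -0.6]
grip_width: 0.014
grasp_force: 0.0
```

Scaled: 0.00245 m is 0.0031, -0.0001 m is -0.0001, 3.5 degrees is 0.0389.

Call:
send_path(
  motion=[
    {"dx": -0.0001,"dy": 0.0031,"rz": 0.0389},
    {"dx": -0.0001,"dy": 0.0031,"rz": 0.0389},
    {"dx": -0.0001,"dy": 0.0031,"rz": 0.0389},
    {"dx": -0.0001,"dy": 0.0031,"rz": 0.0389},
    {"dx": -0.0001,"dy": 0.0031,"rz": 0.0389},
    {"dx": -0.0001,"dy": 0.0031,"rz": 0.0389},
    {"dx": -0.0001,"dy": 0.0031,"rz": 0.0389},
    {"dx": -0.0001,"dy": 0.0031,"rz": 0.0389},
    {"dx": -0.0001,"dy": 0.0031,"rz": 0.0389},
    {"dx": -0.0001,"dy": 0.0031,"rz": 0.0389},
    {"dx": -0.0001,"dy": 0.0031,"rz": 0.0389},
    {"dx": -0.0001,"dy": 0.0031,"rz": 0.0389},
    {"dx": -0.0001,"dy": 0.0031,"rz": 0.0389},
    {"dx": -0.0001,"dy": 0.0031,"rz": 0.0389},
    {"dx": -0.0001,"dy": 0.0031,"rz": 0.0389},
    {"dx": -0.0001,"dy": 0.0031,"rz": 0.0389},
    {"dx": -0.0001,"dy": 0.0031,"rz": 0.0389},
    {"dx": -0.0001,"dy": 0.0031,"rz": 0.0389},
    {"dx": -0.0001,"dy": 0.0031,"rz": 0.0389},
    {"dx": -0.0001,"dy": 0.0031,"rz": 0.0389},
  ],
)

```text
time_s: 4.98
ee_pos: [0.4516, 0.2296, 0.0845]
tcp_rot: [-180.0, -0.0, 130.8]
force: [-2.9, -0.3, 1.7]
grip_width: 0.014
grasp_force: 1.0
```

Call:
send_path(
  motion=[
    {"dx": -0.0001,"dy": 0.0031,"rz": 0.0389},
    {},
    {},
  ],
)

```text
time_s: 5.23
ee_pos: [0.454, 0.2312, 0.0845]
tcp_rot: [180.0, 0.0, 127.5]
force: [-0.1, 0.1, -0.3]
grip_width: 0.0139
grasp_force: 0.0
```

Now push on in small steps to find the stop.

Scaled: 0.0015 m is 0.0019.

Call:
send_path(
  motion=[
    {"dy": 0.0019},
    {"dy": 0.0019},
    {},
  ],
)

```text
time_s: 5.48
ee_pos: [0.455, 0.2322, 0.0842]
tcp_rot: [-179.8, -0.0, 127.5]
force: [-6.4, -6.5, 6.2]
grip_width: 0.014
grasp_force: 4.3
```

Call:
send_path(
  motion=[
    {"dy": 0.0019},
    {"dy": 0.0019},
    {},
  ],
)

```text
time_s: 5.73
ee_pos: [0.4553, 0.2326, 0.0839]
tcp_rot: [-179.5, -0.1, 127.5]
force: [-13.5, -16.7, 12.6]
grip_width: 0.0145
grasp_force: 10.6
```

Scaled: -0.003 m is -0.0038.

Call:
send_path(
  motion=[
    {"dy": -0.0038},
    {"dy": -0.0038},
    {},
  ],
  jaw=0.03,
)

```text
time_s: 5.98
ee_pos: [0.4538, 0.231, 0.0844]
tcp_rot: [180.0, 0.0, 127.5]
force: [-0.0, 0.2, 0.2]
grip_width: 0.0301
grasp_force: 0.0
```

Call:
send_path(
  motion=[
    {"dz": -0.0125},
    {"dz": -0.0375},
    {"dz": -0.0438},
    {"dz": -0.0438},
    {"dz": -0.0375},
    {"dz": -0.0125},
    {},
    {},
  ],
  jaw=0.085,
)

```text
time_s: 6.65
ee_pos: [0.4538, 0.2312, 0.2344]
tcp_rot: [179.9, 0.0, 127.4]
force: [-1.1, 0.7, 0.4]
grip_width: 0.0848
grasp_force: 0.0
```

Run:
```python
from plant import robot
import cv2,json
ci=robot.camera_info("wrist");im=robot.read_camera("wrist")
json.dump({k:(v.tolist() if hasattr(v,"tolist") else v) for k,v in ci.items()},open("w2.json","w"))
im=im[:,:,::-1];t=robot.read_camera("top")[140:260,285:415,::-1]
c=im.copy();cv2.imwrite("pics/w2.png",c);cv2.imwrite("pics/t2.png",cv2.resize(t,None,fx=4,fy=4,interpolation=cv2.INTER_CUBIC))
```

```text
(no output)
```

View pics/w2.png

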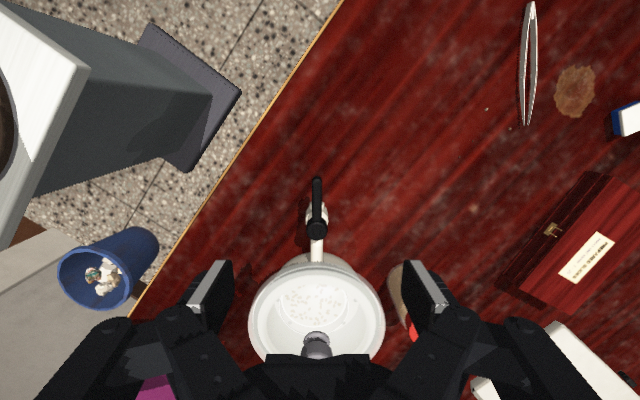

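The wrist picture shows the lever from (317,180) to its hub at (317,228), lying over the spout and in line with the branch, so the vent is open. The knob is on the gripper's centre line at (316,345). Next I'll move over the knob and go down.

Call:
send_path(
  motion=[
    {"dx": -0.025},
    {"dx": -0.0375,"dy": -0.0013},
    {"dx": -0.0375},
    {"dx": -0.0375},
    {"dx": -0.0375},
    {"dx": -0.025},
    {"dx": -0.0119},
    {"dz": 0.025},
    {"dz": 0.0375},
    {"dz": 0.0313},
    {"dz": 0.025},
    {"dz": 0.0125},
    {"dz": 0.0125},
    {},
    {},
  ],
)

```text
time_s: 8.0
ee_pos: [0.5562, 0.0962, 0.1194]
tcp_rot: [-180.0, -0.0, 127.4]
force: [0.0, 0.1, 0.5]
grip_width: 0.0852
grasp_force: 0.0
```

Run:
```python
from plant import robot
import cv2,numpy as np
w=robot.read_camera("wrist")[:,:,::-1];s=robot.read_camera("scene")[120:270,240:430,::-1]
t=cv2.imread("pics/t2.png");s=cv2.resize(s,None,fx=2,fy=2)
c=np.zeros((300,780,3),np.uint8);c[:,:380]=s;c[:250,380:780]=cv2.resize(w,(400,250));cv2.imwrite("pics/c3.png",c)
```

```text
(no output)
```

View pics/c3.png

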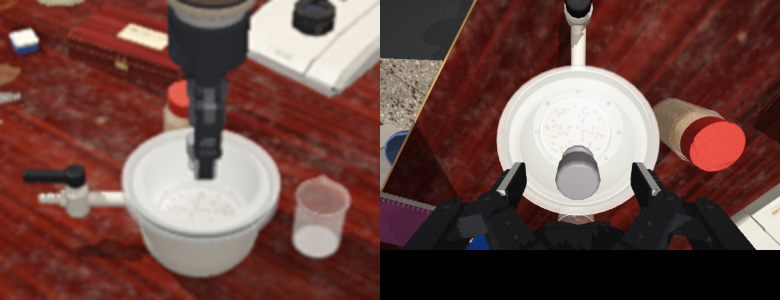

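The wrist view (right) shows the knob at (578,170), midway between the fingers at 525 and 632. The scene view shows the lever in line with the spout. Closing on the knob now.

Call:
send_path(
  motion=[
    {},
    {},
    {},
    {},
    {},
    {},
    {},
    {},
  ],
  jaw=0.025,
  squeeze=50,
)

```text
time_s: 8.77
ee_pos: [0.5562, 0.0959, 0.1198]
tcp_rot: [180.0, 0.0, 127.4]
force: [-1.9, -1.3, 5.8]
grip_width: 0.0326
grasp_force: 49.1
```

Scaled: -0.001 m is -0.0013.

Call:
send_path(
  motion=[
    {"dz": -0.0013},
    {"dz": -0.0013},
    {"dz": -0.0013},
    {},
    {},
  ],
)

```text
time_s: 9.18
ee_pos: [0.5557, 0.0959, 0.1219]
tcp_rot: [-179.9, -0.0, 127.4]
force: [-0.5, -1.3, -8.2]
grip_width: 0.0324
grasp_force: 50.7
```

Scaled: -0.001 m is -0.0013.

Call:
send_path(
  motion=[
    {"dz": -0.0013},
    {"dz": -0.0013},
    {"dz": -0.0013},
    {},
    {},
  ],
)

```text
time_s: 9.6
ee_pos: [0.5563, 0.096, 0.126]
tcp_rot: [180.0, 0.0, 127.4]
force: [-2.6, -0.6, 0.9]
grip_width: 0.0322
grasp_force: 51.6
```

Call:
send_path(
  motion=[
    {"dz": -0.0013},
    {"dz": -0.0013},
    {},
    {},
  ],
)

```text
time_s: 9.93
ee_pos: [0.5565, 0.096, 0.128]
tcp_rot: [179.9, 0.0, 127.4]
force: [-1.9, -1.7, 5.3]
grip_width: 0.0324
grasp_force: 52.1
```

Scaled: -0.001 m is -0.0013.

Call:
send_path(
  motion=[
    {"dz": -0.0013},
    {"dz": -0.0013},
    {},
    {},
  ],
)

```text
time_s: 10.27
ee_pos: [0.5563, 0.0959, 0.1296]
tcp_rot: [180.0, 0.0, 127.4]
force: [-1.0, -1.8, 4.1]
grip_width: 0.0326
grasp_force: 51.9
```

Run:
```python
from plant import robot
import cv2,numpy as np
w=robot.read_camera("wrist")[:,:,::-1];s=robot.read_camera("scene")[160:270,275:395,::-1]
s0=cv2.imread("pics/scene0.png")[160:270,275:395]
c=np.zeros((580,720,3),np.uint8);c[:330,:360]=cv2.resize(s0,None,fx=3,fy=3);c[:330,360:720]=cv2.resize(s,None,fx=3,fy=3);c[330:580,:400]=cv2.resize(w,(400,250));cv2.imwrite("pics/c4.png",c)
```

```text
(no output)
```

View pics/c4.png

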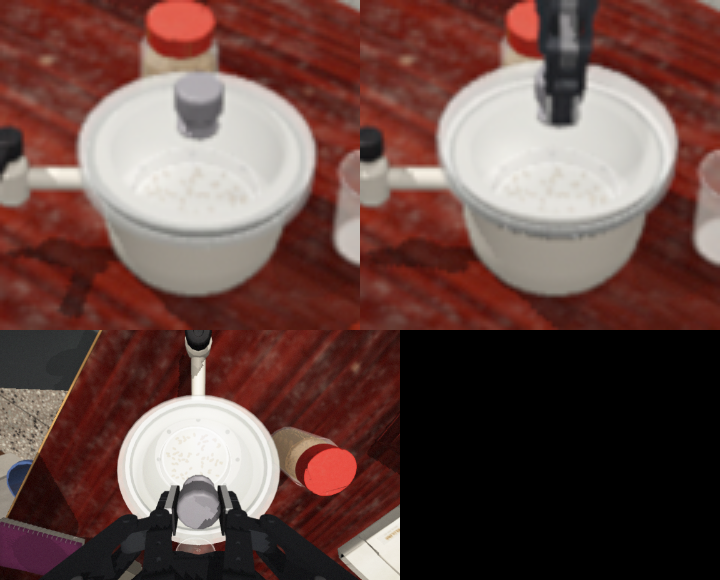

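The scene pair shows the lid rim raised by about 8 crop pixels, roughly 9 to 10 mm. The seal has snapped free and the lid is level and held. I'll raise it to about 22 mm.

Scaled: -0.002 m is -0.0025.

Call:
send_path(
  motion=[
    {"dz": -0.0025},
    {"dz": -0.0025},
    {"dz": -0.0025},
    {"dz": -0.0025},
    {"dz": -0.0025},
    {"dz": -0.0025},
    {},
    {},
    {},
    {},
    {},
    {},
  ],
)

```text
time_s: 11.37
ee_pos: [0.5562, 0.0959, 0.1412]
tcp_rot: [180.0, -0.0, 127.4]
force: [0.1, -0.5, -2.1]
grip_width: 0.0324
grasp_force: 51.4
```

Run:
```python
from plant import robot
import cv2,numpy as np
w=robot.read_camera("top")[130:270,275:425,::-1];s=robot.read_camera("scene")[150:270,270:400,::-1]
s0=cv2.imread("pics/scene0.png")[150:270,270:400]
c=np.zeros((590,780,3),np.uint8);c[:360,:390]=cv2.resize(s0,None,fx=3,fy=3);c[:360,390:780]=cv2.resize(s,None,fx=3,fy=3);c[365:365+224,:240]=cv2.resize(w,(240,224));cv2.imwrite("pics/c5.png",c)
```

```text
(no output)
```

View pics/c5.png

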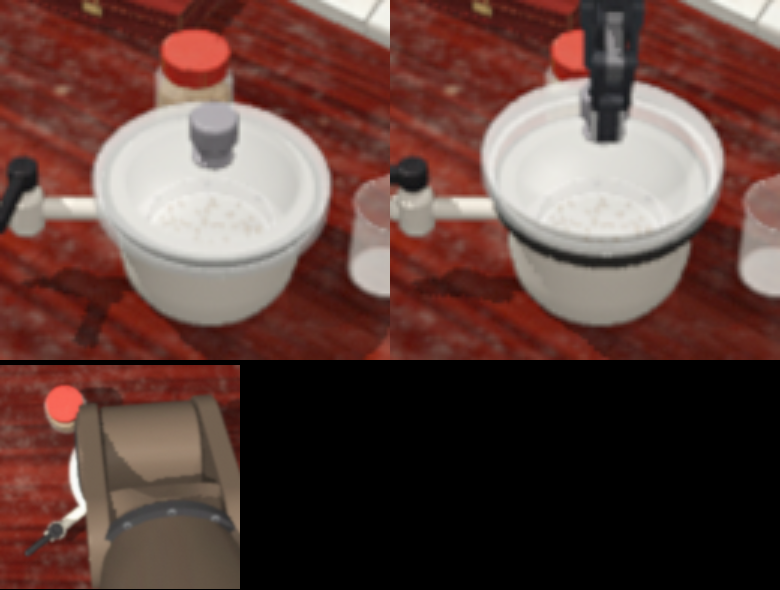

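The scene view shows the O-ring exposed under a level lid, with the rim up from row 105 to 82 in the crop, about 20 mm. The lever is in line, and the jar and beaker haven't moved. Handing in.

```bash
python3 -c "
from plant import robot
print(robot.sign_off())"
```

```text
the job is handed in; nothing more can be done
None
```

I turned the vent lever to its open stop, broke the seal, and handed the job in with the gripper holding the lid level about 21 mm above its seat (at 11.4 s of the 48 s allowed); the jar and beaker look unmoved, and sign-off returned no verdict.

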